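# Open the guard and clamp the well plate with the ratchet knob

## Robot

A 7-joint arm with a two-finger parallel gripper is mounted at the origin on the work surface; the furniture and walls round the work are solid. World frame = base frame: x ahead of the robot, y to its left, z up, the work surface at z = 0. Lengths are in m, angles in rad, forces in N, time in s.
With the tool pointing down it reaches from about 0.4 to 0.875 m from the base axis. Payload 19.3 kg.
Tool frame: the origin (TCP) lies midway between the tips of the shut fingers; the grasp point (between the pads) lies 19 mm behind it (bot.pinch_z is the distance from the TCP to the grasp point, in m); z points along the fingers, y is the line along which they close (so a half turn about z gives the same grasp; the last joint's range is limited). The gripper opens to 85 mm and grips with 20 to 120 N. Pads are 22 mm wide; open, the fingers measure 114 mm over their backs; the gripper's body (76 mm by 85 mm) begins 54 mm behind the grasp point. The pads swing forward as they close: fully open they stand 13 mm farther back than shut.
Start: joints at [1.2, 0.521, -0.036, 1.599, 0.021, 1.021, -0.113], TCP at [0.185, -0.597, 0.231] pointing down, gripper open.
Joint ranges: [-2.91, 2.91], [-0.3, 2.13], [-1.5, 1.42], [0.17, 2.43], [-1.26, 4.41], [0.16, 1.93], [-2.52, 2.52]. Speed limits (rad/s): [1.89, 1.89, 2.39, 2.39, 3.01, 3.01, 3.01].

## Interface

Orientations are given as [roll, pitch, yaw] about the fixed x, y, z axes, in that order (R = Rz(yaw) Ry(pitch) Rx(roll)).
In Python, from workcell import observe, viewer, bot gives the robot as it stands. The module is installed in compiled form; this text tells all that it offers.
- The arm moves only by the tool play_rows, never from a script. Its argument "motion" is a list of rows, each a list of 7 numbers: the shift along the tool's x, y, z in cm, then the turn, a rotation vector about the tool's x, y, z in rad, then the opening, from -1 (shut) to 1 (fully open), so that 0 is half open. A call has exactly 5 rows; each row is the pose to reach, as a shift and turn from the pose commanded when the call began, along the tool's axes at that moment; what a row does not reach only later rows make up. A row lasts 1/10 s, in which the tool goes at most 50 mm and 8.59 degrees, less where a joint would pass 70% of its speed; a pose out of reach is approached as far as the arm can. A call with a gripper value outside its range is refused whole. The fingers move at their own pace and stop on an object; "squeeze" is the grip in N (left out, the last holds). Time passes only in rows, so rows that repeat a pose let the fingers close, or fill a call up. It gives the time, the measured TCP pose, the force, the opening and the grip force at its end, in the units of the state.
- observe(): the state, without advancing time (a new reading comes with each control period).
- viewer.grab_frame(name): name is "scene" or "top" or "wrist"; returns (picture, depth): 400x640x3 uint8, red, green, blue; 400x640 float32, m along the optical axis (not along the pixel's ray), 0 where there is no reading.
- viewer.camera_info(name): a dict with "fx", "fy", "cx", "cy" (pixels), "R" (3x3) and "t" (3): a world point X has camera coordinates R X + t. Camera axes: x right, y down, z forward; pixel columns grow to the right and rows downward; lengths in m; the calibration is good to about 2 mm. A picture is of the moment at which its call begins: read the wrist's pose just before it. camera_info takes no time and is no camera call; for the wrist camera it gives the pose at the moment of the call.
- bot.job_done(): hands the job in; it is judged then, once.
The state is a dict: "clock": time; "qpos": joint angles; "qd": joint speeds; "joint_efforts": joint torques, N m; "position": TCP position; "tool_rot": TCP orientation; "force": force on the tool from outside, world axes, zero at the start; "moment": the same for the moment, N m; "grip_width": finger opening in m; "finger_force": force on a finger pad.
Only numpy, scipy, OpenCV 4.12 (cv2) and the standard library are available. Lean on these libraries where they do the work, as an engineer would, in place of code of your own. Each camera call takes 0.05 s, during which the arm holds its last target. There are 200 camera calls.

## Task

The well plate lies loose in the nest of the clamping station. Swing the clear guard hood up and right over until it stays open, then turn the sloping knob clockwise until the plate is clamped and you feel the knob's ratchet slip; let it slip about an eighth of a turn (a third of a turn is too much). Leave the guard standing open and the plate clamped, and do not shift the brown bottle or the timer beside it.

Things in the scene. Friction and masses are not known exactly. Their poses are not given: they have to be found in the camera images.
- station: Fixed: base plate 153 x 245 x 8 mm, white wedge head 100 mm wide with a sloping face; it stands sideways: station x (to its back) points roughly to the robot's left, y (to the nest) toward the robot, z up. Origin on the bench below where the knob axis meets the face (85 mm up). The knob axis leans 30 deg from vertical to -x. Nest: floor at z 8 mm, end rails 135.5 mm apart along x, far stop face at y = 176 mm.
- well_plate: Loose grey 96-well plate, 85 x 128 x 14 mm, lying in the nest with its 128 mm length along station x; origin at the centre of its underside. Seated against the far stop its origin is at station y = 133.5 mm; it starts 3 to 9 mm short of that.
- jaw_pad: Black clamping pad 70 x 6 x 10 mm, 3 to 13 mm from the plate; origin mid front face. The knob drives it to station +y, 8 mm per rad clockwise, and it pushes the plate to the far stop. It is sprung (4 N/mm): once the plate is home the knob turns about 0.55 rad more, its torque rising from 0.16 to 0.30 N m, then slips, with some 17 N on the plate. The screw stays where it is left.
- knob_grip (a point): On the knob axis, 27 mm out from the face, where to grip; z = knob axis, out of the face. Black knurled knob, 38 mm across, from 12 to 38 mm out from the face, on a 30 mm steel collar. Grip any diameter with 25 N or more, tool along the axis. Clockwise seen from outside tightens, 1.9 to 2.6 rad in all (the first 1.3 at the low torque) until it slips, so regrasp; turned back it unscrews.
- ratchet (a joint): How far the knob has slipped on its screw, rad; 0 at the start, grows only when the knob is turned clockwise against more than its set torque of 0.30 N m (constant while it slips). It does not run back.
- guard_bail (a point): Middle of the guard's bail: a steel bar 8 mm thick, 70 mm long, parallel to station y, on two arms 35 mm out from the hood's lower wall. Shut, it is about 73 mm above the bench, 76 mm down the slope from the knob axis and 30 mm out from the face. It turns freely between gripping fingers.
- guard_hinge (a point): Middle of the guard's hinge line (along station y, on the plane of the face, 54 mm up the slope from the knob axis). The bail's bar is 133 mm from it.
- guard (a joint): Guard angle, rad: 0 shut over the knob, grows as the bail swings up and over toward station +x; stop at 2.3. Clear plastic hood, 97 mm from hinge to lower wall, 84 mm wide, 49 mm high over the face, 0.12 kg; falls shut below about 1.5 rad and open beyond 1.8.
- brown_bottle: Bystander: small brown bottle, 45 mm across, 82 mm tall, origin at the centre of its base.
- timer: Bystander: grey timer 65 x 70 x 18 mm, origin at the centre of its underside.

How it is judged:
By the outcome, as a careful person would: the job done as asked, in the order asked, and still so for the second after the job is handed in, with the robot touching nothing.
It also fails if it takes over 64 s, if anything falls off the work surface, if the arm or the gripper's body presses on something with over 40 N, if the wrist force passes 120 N, or if a joint passes its speed limit or range.

## Working session

There is one attempt and no reset: what is moved stays moved. The work goes in short steps, Python scripts to look and compute and a tool call to move; the robot and the scene stay as the last step left them, time stands still between calls to the robot, and variables do not carry over. Pictures are saved under pics/ and viewed, at most 10 in all, crops included, and the job is handed in when it is done.

Besides the shell and the picture viewer there is one more tool, called after "Call:" as a command line: name --pt "numbers of a row" for each row, then --argument value for the rest. play_rows: Moves the arm, as the interface text tells. Its arguments: {"type":"object","properties":{"motion":{"type":"array"},"squeeze":{"type":"number"}},"required":["motion"]}

```bash
mkdir -p pics; python3 - <<'E'
from workcell import observe, viewer, bot
import cv2,numpy as np
s=observe(); print({k:np.round(v,3).tolist() for k,v in s.items()}, bot.pinch_z)
for n in ("scene","top"):
    p,d=viewer.grab_frame(n); cv2.imwrite(f"pics/{n}0.png",p[:,:,::-1]); np.save(f"pics/{n}0.npy",d)
    c=viewer.camera_info(n); print(n,{k:np.round(v,3).tolist() for k,v in c.items()})
    print('campos',-np.array(c['R']).T@np.array(c['t']))
E
```

```text
{'clock': 0.0, 'qpos': [1.2, 0.522, -0.036, 1.6, 0.021, 1.021, -0.113], 'qd': [-0.001, 0.0, 0.0, 0.001, -0.0, -0.001, -0.001], 'joint_efforts': [-0.001, -92.712, 1.98, -36.993, 0.018, 0.008, -0.0], 'position': [0.185, -0.597, 0.231], 'tool_rot': [-3.14, 0.0, 0.301], 'force': [-0.681, -0.239, 0.408], 'moment': [-0.008, 0.058, 0.021], 'finger_force': 0.0, 'grip_width': 0.085} 0.0187
scene {'fx': 399.624, 'fy': 399.624, 'cx': 310.453, 'cy': 199.669, 'R': [[0.053, 0.999, -0.006], [0.875, -0.049, -0.481], [-0.481, 0.02, -0.877]], 't': [-0.081, -0.348, 1.144]}
campos [0.85928822 0.04064657 0.83499008]
top {'fx': 464.149, 'fy': 464.149, 'cx': 329.275, 'cy': 204.353, 'R': [[-0.027, -1.0, -0.004], [-0.979, 0.027, -0.2], [0.2, -0.001, -0.98]], 't': [0.08, 0.474, 0.845]}
campos [0.29784631 0.06867361 0.92288149]
```

View pictures.

View pics/scene0.png

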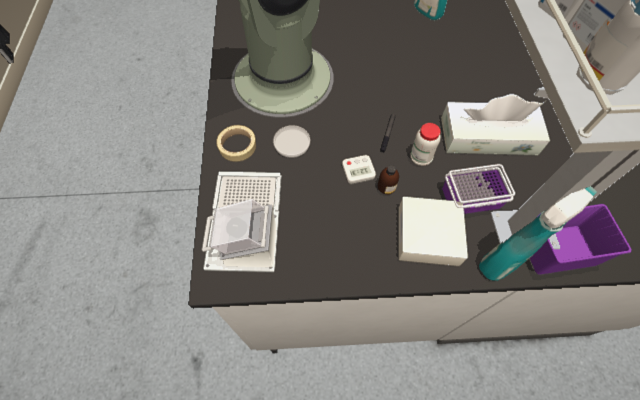

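View pics/top0.png

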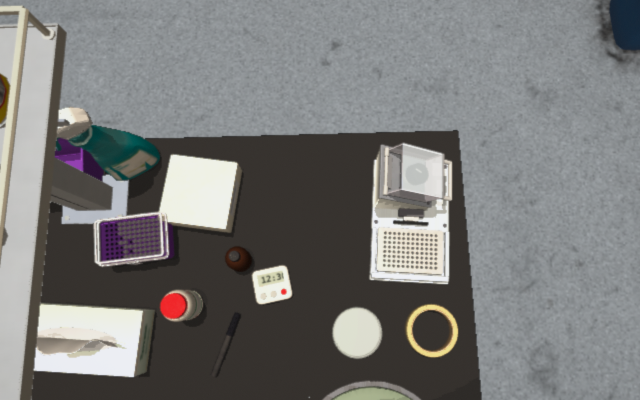

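```bash
python3 - <<'E'
import cv2
a=cv2.imread('pics/top0.png')[135:290,360:465]; b=cv2.imread('pics/scene0.png')[165:275,195:290]
a=cv2.resize(a,None,fx=3.8,fy=3.8,interpolation=cv2.INTER_CUBIC); b=cv2.resize(b,None,fx=4.2,fy=4.2,interpolation=cv2.INTER_CUBIC)
h=max(a.shape[0],b.shape[0])
f=lambda i:cv2.copyMakeBorder(i,0,h-i.shape[0],0,0,cv2.BORDER_CONSTANT)
c=cv2.hconcat([f(a),f(b)]); print(a.shape,b.shape,c.shape); cv2.imwrite('pics/crop0.png',c)
E
```

```text
(589, 399, 3) (462, 399, 3) (589, 798, 3)
```

View pics/crop0.png

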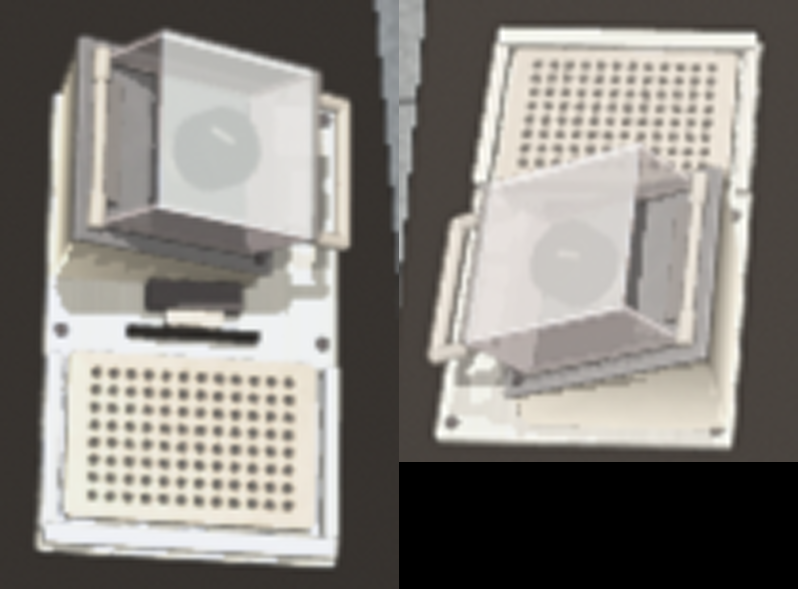

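```bash
cat >h.py <<'E'
import numpy as np
from scipy.spatial.transform import Rotation as Ro
from workcell import observe, viewer, bot
n=np.array([-.5,0,np.sqrt(.75)]); u=np.array([np.sqrt(.75),0,.5]); O=np.array([0,0,.085]); Y=np.array([0,1.,0])
def proj(c,X):
    p=np.asarray(X)@np.array(c['R']).T+np.array(c['t']); return np.stack([c['fx']*p[...,0]/p[...,2]+c['cx'],c['fy']*p[...,1]/p[...,2]+c['cy']],-1)
def T(s,X):
    return Ro.from_euler('z',s[2]).apply(X)+[s[0],s[1],0]
def tool():
    s=observe(); return np.array(s['position']),Ro.from_euler('xyz',s['tool_rot'])
E
python3 - <<'E'
from h import *
from scipy.optimize import least_squares
B=O-.076*u+.030*n
P=[B-.035*Y,B+.035*Y,O+.038*n,O+.054*u]
# far end = station -y (away from robot)
top=np.array([[344,98],[342,246],[217,148],[100,136]])/3.8+[360,135]
sc=np.array([[35,357],[61,218],[174,262],[291,257]])/4.2+[195,165]
ct,cs=viewer.camera_info('top'),viewer.camera_info('scene')
f=lambda s:np.concatenate([(proj(ct,T(s,P))-top).ravel(),(proj(cs,T(s,P))-sc).ravel()])
r=least_squares(f,[.6,-.3,np.pi/2]); print(r.x,np.degrees(r.x[2])); print(r.fun.reshape(-1,2).round(1))
s=r.x
# overlay check
import cv2
for nme,c,cr,k in(('top',ct,(360,135,465,290),3.8),('scene',cs,(195,165,290,275),4.2)):
    pass
# depth deproj of edge points: plate corners in top crop
d=np.load('pics/top0.npy')
def dep(c,d,p):
    z=d[int(round(p[1])),int(round(p[0]))]; q=np.array([(p[0]-c['cx'])/c['fx']*z,(p[1]-c['cy'])/c['fy']*z,z]); return np.array(c['R']).T@(q-c['t'])
inv=lambda w:Ro.from_euler('z',-s[2]).apply(w-[s[0],s[1],0])
for nm,q in dict(bailfar=(344,104),bailmid=(343,170),bailnear=(342,240),hoodtop=(230,120),knob=(217,148),hinge=(100,136),base_botR=(337,553),base_botL=(42,540),plateTL=(75,360),plateTR=(312,368),plateBR=(305,522),plateBL=(72,510),padL=(150,295),padR=(238,295),stopL=(60,530),stopR=(300,545)).items():
    w=dep(ct,d,np.array(q)/3.8+[360,135]); print(nm,w.round(4),'st',inv(w).round(4))
E
```

```text
[ 0.51721286 -0.07995392  1.48653465] 85.17216165540941
[[-0.9  2.2]
 [-0.6 -0.8]
 [ 4.2 -1.3]
 [-2.1  0.8]
 [ 1.4 -0.4]
 [ 0.4  1.9]
 [-3.3 -1.9]
 [ 2.3  1.4]]
bailfar [ 0.5454 -0.1642  0.0764] st [-0.0816 -0.0352  0.0764]
bailmid [ 0.5123 -0.1618  0.0735] st [-0.082  -0.002   0.0735]
bailnear [ 0.4763 -0.1579  0.0758] st [-0.0811  0.0342  0.0758]
hoodtop [ 0.5234 -0.0957  0.1305] st [-0.0152 -0.0074  0.1305]
knob [ 0.5089 -0.0879  0.135 ] st [-0.0086  0.0077  0.135 ]
hinge [ 0.5209 -0.0365  0.1178] st [0.0436 0.     0.1178]
base_botR [ 0.3274 -0.1629 -0.0012] st [-0.0986  0.1822 -0.0012]
base_botL [ 0.3376 -0.0098  0.0107] st [0.0548 0.1849 0.0107]
plateTL [ 0.4284 -0.0301  0.0211] st [0.0423 0.0926 0.0211]
plateTR [ 0.4207 -0.1515  0.0225] st [-0.0794  0.0901  0.0225]
plateBR [ 0.3427 -0.1431  0.0177] st [-0.0776  0.1686  0.0177]
plateBL [ 0.3517 -0.0247  0.0222] st [0.0412 0.1696 0.0222]
padL [ 0.4615 -0.0707  0.0206] st [0.0045 0.0563 0.0206]
padR [ 0.4598 -0.1159  0.023 ] st [-0.0407  0.0542  0.023 ]
stopL [ 0.342  -0.0183  0.0202] st [0.0467 0.1798 0.0202]
stopR [ 0.3311 -0.139   0.0209] st [-0.0745  0.1804  0.0209]
```

```bash
cat >>h.py <<'E'
from scipy.optimize import least_squares
import os
S=np.load('S.npy') if os.path.exists('S.npy') else None
def vec(v): return Ro.from_euler('z',S[2]).apply(v)
def Rtool(a=30,phi=0):
    """tool z = -n leaned a deg, tool x ~ station -Y, y=-u; phi turn about tool z (rad)"""
    a=np.radians(a); nn=vec([-np.sin(a),0,np.cos(a)]); uu=vec([np.cos(a),0,np.sin(a)])
    return Ro.from_matrix(np.stack([vec([0,-1.,0]),-uu,-nn],1))*Ro.from_euler('z',phi)
def rel(p,R):
    p0,R0=tool(); return (R0.inv().apply(p-p0)*100).round(2), (R0.inv()*R).as_rotvec().round(3)
def st(): 
    s=observe(); print('t',round(s['clock'],2),'q',np.round(s['qpos'],2),'p',np.round(s['position'],4),'F',np.round(s['force'],1),'M',np.round(s['moment'],2),'w',round(s['grip_width'],4),'ff',round(s['finger_force'],1))
E
python3 - <<'E'
from h import *
import h
B=O-.076*u+.030*n
P=[B-.035*Y,B+.035*Y,O+.025*n,O+.054*u+.004*n]
top=np.array([[344,98],[342,246],[217,148],[100,136]])/3.8+[360,135]
sc=np.array([[35,357],[61,218],[174,262],[291,257]])/4.2+[195,165]
ct,cs=viewer.camera_info('top'),viewer.camera_info('scene')
f=lambda s:np.concatenate([(proj(ct,T(s,P))-top).ravel(),(proj(cs,T(s,P))-sc).ravel(),[(s[2]-np.radians(85.7))*100]])
r=least_squares(f,[.6,-.3,np.pi/2]); print(r.x,np.degrees(r.x[2])); print(r.fun[:-1].reshape(-1,2).round(1))
np.save('S.npy',r.x); h.S=r.x
b=T(h.S,B); R=Rtool(30); z=R.apply([0,0,1])
print('bail',b.round(4),'pre',rel(b+.018*z-.08*z,R))
E
```

```text
[ 0.51686156 -0.08153753  1.49194921] 85.48239269774774
[[-0.1  2.1]
 [ 0.4 -0.9]
 [ 0.3  0.3]
 [ 0.1  0.6]
 [ 0.7 -0.3]
 [-0.4  1.9]
 [ 0.2  0.5]
 [ 0.3  0.4]]
bail [ 0.5105 -0.1621  0.073 ] pre (array([ 42.81, -28.97,  10.44]), array([0.516, 0.1  , 0.371]))
```

Call:
play_rows --pt "42.8 -29 10.4 0.516 0.1 0.371 -0.3" --pt "42.8 -29 10.4 0.516 0.1 0.371 -0.3" --pt "42.8 -29 10.4 0.516 0.1 0.371 -0.3" --pt "42.8 -29 10.4 0.516 0.1 0.371 -0.3" --pt "42.8 -29 10.4 0.516 0.1 0.371 -0.3" --squeeze 40

```text
clock: 0.6
position: [0.3384, -0.4049, 0.1803]
tool_rot: [-2.613, 0.003, -0.085]
force: [0.7, -0.2, -1.3]
grip_width: 0.03
finger_force: 0.0
```

```bash
cat >pre.py <<'E'
from h import *
import sys
back=float(sys.argv[1]); a=float(sys.argv[2])
B=O-.076*u+.030*n; b=T(S,B); R=Rtool(a); z=R.apply([0,0,1]); st(); print(rel(b+(.018-back)*z,R))
E
python3 pre.py .08 30
```

```text
t 0.6 q [ 1.02  0.67 -0.08  1.59 -0.29  1.3  -0.58] p [ 0.3384 -0.4049  0.1803] F [ 0.7 -0.2 -1.3] M [-0.59 -0.05 -0.02] w 0.03 ff 0.0
(array([ 15.13, -16.79,  15.96]), array([-0.005, -0.001, -0.006]))
```

Call:
play_rows --pt "15.1 -16.8 16.0 0 0 0 -0.3" --pt "15.1 -16.8 16.0 0 0 0 -0.3" --pt "15.1 -16.8 16.0 0 0 0 -0.3" --pt "15.1 -16.8 16.0 0 0 0 -0.3" --pt "15.1 -16.8 16.0 0 0 0 -0.3"

```text
clock: 1.1
position: [0.4911, -0.2117, 0.1321]
tool_rot: [-2.619, -0.0, -0.08]
force: [1.8, -0.7, -0.2]
grip_width: 0.03
finger_force: 0.0
```

```bash
python3 pre.py .08 30
```

```text
t 1.1 q [ 0.7   0.68 -0.19  1.75 -0.41  1.01 -0.84] p [ 0.4911 -0.2117  0.1321] F [ 1.8 -0.7 -0.2] M [-0.55 -0.03 -0.01] w 0.03 ff 0.0
(array([ 1.54, -1.46,  1.47]), array([ 0.001, -0.001, -0.   ]))
```

Call:
play_rows --pt "0.8 -0.8 0.8 0 0 0 -0.3" --pt "1.5 -1.4 1.5 0 0 0 -0.3" --pt "1.5 -1.4 1.5 0 0 0 -0.3" --pt "1.5 -1.4 1.5 0 0 0 -0.3" --pt "1.5 -1.4 1.5 0 0 0 -0.3"

```text
clock: 1.6
position: [0.5062, -0.1966, 0.1267]
tool_rot: [-2.62, -0.001, -0.081]
force: [0.2, -0.5, 0.6]
grip_width: 0.0303
finger_force: 0.0
```

```bash
python3 pre.py .0 30; python3 - <<'E'
from h import *
import cv2
c=viewer.camera_info('wrist'); p,d=viewer.grab_frame('wrist'); im=p[:,:,::-1].copy()
B=O-.076*u+.030*n
for X in (B-.035*Y,B,B+.035*Y,O+.038*n,O+.054*u):
    q=proj(c,T(S,X)); print(q.round(0)); cv2.drawMarker(im,tuple(int(v) for v in q),(0,0,255),0,12)
q=proj(c,tool()[0]); print('tcp',q)
cv2.imwrite('pics/w1.png',im)
E
```

```text
t 1.6 q [ 0.67  0.69 -0.2   1.75 -0.42  0.99 -0.87] p [ 0.5062 -0.1966  0.1267] F [ 0.2 -0.5  0.6] M [-0.52  0.08  0.01] w 0.0303 ff 0.0
(array([ 0.14, -0.34,  8.18]), array([ 0.002, -0.002, -0.002]))
[313. 165.]
[313. 213.]
[313. 257.]
[204. 217.]
[153. 200.]
tcp [317.97744427 258.93170768]
```

View pics/w1.png

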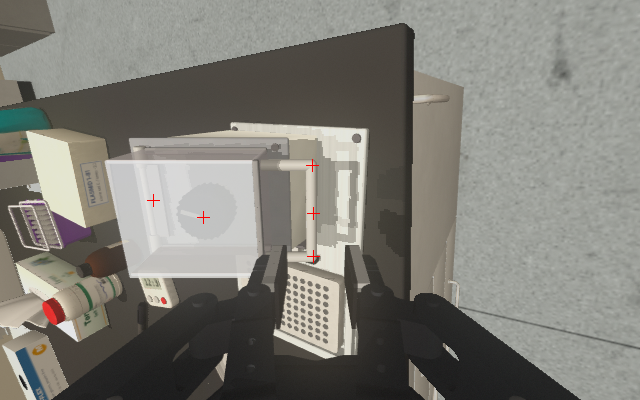

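Call:
play_rows --pt "0.1 -0.35 2 0 0 0 -0.45" --pt "0.1 -0.35 4.5 0 0 0 -0.45" --pt "0.1 -0.35 6.5 0 0 0 -0.45" --pt "0.1 -0.35 8.2 0 0 0 -0.45" --pt "0.1 -0.35 8.2 0 0 0 -0.45"

```text
clock: 2.15
position: [0.5109, -0.1512, 0.0563]
tool_rot: [-2.619, 0.0, -0.08]
force: [0.8, -0.6, -0.0]
grip_width: 0.0239
finger_force: 0.0
```

Call:
play_rows --pt "0 0 0 0 0 0 -1" --pt "0 0 0 0 0 0 -1" --pt "0 0 0 0 0 0 -1" --pt "0 0 0 0 0 0 -1" --pt "0 0 0 0 0 0 -1"

```text
clock: 2.65
position: [0.5111, -0.1531, 0.0576]
tool_rot: [-2.621, -0.001, -0.081]
force: [-2.4, -5.7, -2.5]
grip_width: 0.0067
finger_force: 39.1
```

```bash
python3 pre.py .0 30; cat >arc.py <<'E'
from h import *
import sys
# grip point relative to hinge in station frame now; list tool-frame shifts for guard angles
H=O+.054*u
p,R=tool(); g=p-bot.pinch_z*R.apply([0,0,1])
gs=Ro.from_euler('z',-S[2]).apply(g-[S[0],S[1],0]); d=gs-H
r=np.hypot(d[0],d[2]); th=np.arctan2(d[2],d[0])%(2*np.pi); th0=np.pi*7/6-np.arctan2(.030,.130)
print('st',gs.round(4),'r',r.round(4),'guard',round(th0-th,3))
rr=.1334
for k in map(float,sys.argv[1:]):
    a=th0-k; t=T(S,H+[rr*np.cos(a),gs[1]-H[1],rr*np.sin(a)]); print(k,(R.inv().apply(t-g)*100).round(2))
E
python3 arc.py 0 .1 .2 .35 .5 .7 .9
```

```text
t 2.65 q [ 0.62  0.77 -0.23  1.82 -0.46  0.81 -0.85] p [ 0.5111 -0.1531  0.0576] F [-2.4 -5.7 -2.5] M [-1.83  0.37  0.15] w 0.0067 ff 39.1
(array([0.01, 0.01, 0.01]), array([ 0.003, -0.002, -0.001]))
st [-0.0811  0.0001  0.0738] r 0.1334 guard 0.006
0.0 [-0.    0.02  0.08]
0.1 [ 0.   -0.34 -1.2 ]
0.2 [ 0.   -0.83 -2.44]
0.35 [ 0.01 -1.79 -4.2 ]
0.5 [ 0.01 -2.99 -5.79]
0.7 [ 0.01 -4.95 -7.6 ]
0.9 [ 0.01 -7.22 -8.99]
```

Call:
play_rows --pt "0 -0.3 -1.2 0 0 0 -1" --pt "0 -0.8 -2.4 0 0 0 -1" --pt "0 -1.8 -4.2 0 0 0 -1" --pt "0 -3.0 -5.8 0 0 0 -1" --pt "0 -3.0 -5.8 0 0 0 -1"

```text
clock: 3.15
position: [0.5109, -0.1566, 0.1251]
tool_rot: [-2.623, -0.003, -0.08]
force: [-4.9, -10.3, -0.0]
grip_width: 0.0066
finger_force: 39.7
```

```bash
python3 arc.py .5 .65 .8 .95 1.1 1.2; python3 -c "
from h import *;st()"
```

```text
st [-8.460e-02  1.000e-04  1.413e-01] r 0.1345 guard 0.516
0.5 [-0.    0.06  0.24]
0.65 [ 0.   -1.37 -1.16]
0.8 [ 0.01 -2.99 -2.32]
0.95 [ 0.01 -4.77 -3.24]
1.1 [ 0.01 -6.67 -3.87]
1.2 [ 0.01 -7.97 -4.14]
t 3.15 q [ 0.62  0.67 -0.22  1.8  -0.44  0.93 -0.9 ] p [ 0.5109 -0.1566  0.1251] F [ -4.9 -10.3  -0. ] M [-2.58  0.76  0.31] w 0.0066 ff 39.7
```

Call:
play_rows --pt "0 -1.3 -1.1 0 0 0 -1" --pt "0 -2.9 -2.3 0 0 0 -1" --pt "0 -4.7 -3.2 0 0 0 -1" --pt "0 -6.6 -3.8 0 0 0 -1" --pt "0 -6.6 -3.8 0 0 0 -1"

```text
clock: 3.65
position: [0.5142, -0.1176, 0.1916]
tool_rot: [-2.622, -0.004, -0.08]
force: [-8.6, -16.4, 17.0]
grip_width: 0.0059
finger_force: 43.1
```

```bash
python3 arc.py 1.1 1.25 1.4 1.55 1.7 1.8; python3 -c "
from h import *;st()"
```

```text
st [-4.540e-02 -1.000e-04  2.078e-01] r 0.133 guard 1.102
1.1 [ 0.    0.03 -0.04]
1.25 [ 0.   -1.94 -0.38]
1.4 [ 0.01 -3.94 -0.43]
1.55 [ 0.01 -5.92 -0.18]
1.7 [ 0.01 -7.84  0.37]
1.8 [ 0.01 -9.07  0.89]
t 3.65 q [ 0.57  0.55 -0.23  1.81 -0.46  1.   -1.  ] p [ 0.5142 -0.1176  0.1916] F [ -8.6 -16.4  17. ] M [-1.73  1.46  0.75] w 0.0059 ff 43.1
```

```bash
sed -i 's/^rr=.*/rr=float(sys.argv.pop(1))/' arc.py; python3 arc.py .1355 1.1 1.25 1.4 1.55 1.7 1.8
```

```text
st [-4.540e-02 -1.000e-04  2.078e-01] r 0.133 guard 1.102
1.1 [ 0.    0.08 -0.24]
1.25 [ 0.   -1.92 -0.59]
1.4 [ 0.01 -3.95 -0.64]
1.55 [ 0.01 -5.96 -0.38]
1.7 [ 0.01 -7.92  0.17]
1.8 [ 0.01 -9.16  0.7 ]
```

Call:
play_rows --pt "-0.1 -0.4 -0.4 0 0 0 -1" --pt "-0.1 -1.9 -0.6 0 0 0 -1" --pt "-0.1 -3.9 -0.65 0 0 0 -1" --pt "-0.1 -5.9 -0.4 0 0 0 -1" --pt "-0.1 -5.9 -0.4 0 0 0 -1"

```text
clock: 4.15
position: [0.5178, -0.0649, 0.2235]
tool_rot: [-2.619, -0.004, -0.077]
force: [3.6, -3.1, 6.6]
grip_width: 0.0065
finger_force: 41.4
```

```bash
python3 arc.py .1345 1.55 1.65 1.75 1.85 1.95 2.05 2.15; python3 -c "
from h import *;st()"
```

```text
st [0.0073 0.0004 0.2397] r 0.1336 guard 1.568
1.55 [-0.    0.21 -0.14]
1.65 [ 0.   -1.09  0.2 ]
1.75 [ 0.01 -2.35  0.67]
1.85 [ 0.01 -3.56  1.26]
1.95 [ 0.01 -4.7   1.97]
2.05 [ 0.01 -5.76  2.79]
2.15 [ 0.01 -6.74  3.71]
t 4.15 q [ 0.5   0.48 -0.25  1.83 -0.48  1.   -1.08] p [ 0.5178 -0.0649  0.2235] F [ 3.6 -3.1  6.6] M [-0.38 -0.61 -0.38] w 0.0065 ff 41.4
```

Call:
play_rows --pt "0 -1.1 0.2 0 0 0 -1" --pt "0 -2.4 0.7 0 0 0 -1" --pt "0 -3.6 1.3 0 0 0 -1" --pt "0 -4.7 2.0 0 0 0 -1" --pt "0 -5.8 2.8 0 0 0 -1"

```text
clock: 4.65
position: [0.5227, -0.0026, 0.2268]
tool_rot: [-2.619, -0.003, -0.08]
force: [4.8, -0.5, 4.6]
grip_width: 0.0062
finger_force: 41.5
```

```bash
python3 arc.py .1345 2.05 2.1 2.15 2.2 2.25; python3 -c "
from h import *;st()"
```

```text
st [0.0698 0.0004 0.243 ] r 0.133 guard 2.042
2.05 [ 0.   -0.18 -0.04]
2.1 [-0.   -0.68  0.41]
2.15 [-0.   -1.16  0.88]
2.2 [-0.   -1.61  1.38]
2.25 [-0.01 -2.04  1.89]
t 4.65 q [ 0.41  0.45 -0.28  1.87 -0.5   0.94 -1.17] p [ 0.5227 -0.0026  0.2268] F [ 4.8 -0.5  4.6] M [-0.33 -0.82 -0.46] w 0.0062 ff 41.5
```

Call:
play_rows --pt "0 -0.7 0.4 0 0 0 -1" --pt "0 -1.2 0.9 0 0 0 -1" --pt "0 -1.6 1.4 0 0 0 -1" --pt "0 -1.6 1.4 0 0 0 -0.5" --pt "0 -1.6 1.4 0 0 0 -0.5"

```text
clock: 5.15
position: [0.5231, 0.018, 0.2219]
tool_rot: [-2.619, 0.0, -0.079]
force: [-0.4, 1.7, 0.6]
grip_width: 0.0215
finger_force: 0.8
```

Call:
play_rows --pt "0 0 0 0 0 0 -0.5" --pt "0 0 -2 0 0 0 -0.5" --pt "0 0 -5 0 0 0 -0.5" --pt "0 0 -8 0 0 0 0" --pt "0 0 -8 0 0 0 0.4"

```text
clock: 5.65
position: [0.5214, -0.0244, 0.2938]
tool_rot: [-2.621, -0.005, -0.082]
force: [-0.4, -0.2, -0.4]
grip_width: 0.0494
finger_force: 0.0
```

```bash
python3 - <<'E'
from h import *
import cv2
st()
for nme in('wrist','top'):
    c=viewer.camera_info(nme); p,d=viewer.grab_frame(nme); im=p[:,:,::-1].copy()
    np.save(f'pics/{nme}2.npy',d)
    for X in (O,O+.038*n,O+.054*u,O+.012*n):
        q=proj(c,T(S,X)); print(nme,q.round(1))
    cv2.imwrite(f'pics/{nme}2.png',im)
a=cv2.imread('pics/top2.png')[125:285,350:480]
b=cv2.imread('pics/wrist2.png')
a=cv2.resize(a,None,fx=2.5,fy=2.5,interpolation=cv2.INTER_CUBIC); b=cv2.resize(b,(470,294))
cv2.imwrite('pics/c2.png',cv2.hconcat([a,cv2.copyMakeBorder(b,0,a.shape[0]-294,0,0,0)])); print(a.shape)
E
```

```text
t 5.65 q [ 0.44  0.37 -0.26  1.79 -0.48  1.1  -1.21] p [ 0.5214 -0.0244  0.2938] F [-0.4 -0.2 -0.4] M [-0.53  0.06  0.02] w 0.0494 ff 0.0
wrist [471.3 184. ]
wrist [492.3 195.1]
wrist [417.2 184. ]
wrist [477.4 187.2]
top [408.6 177. ]
top [422.2 172.8]
top [385.1 171.9]
top [412.7 175.7]
(400, 325, 3)
```

View pics/c2.png

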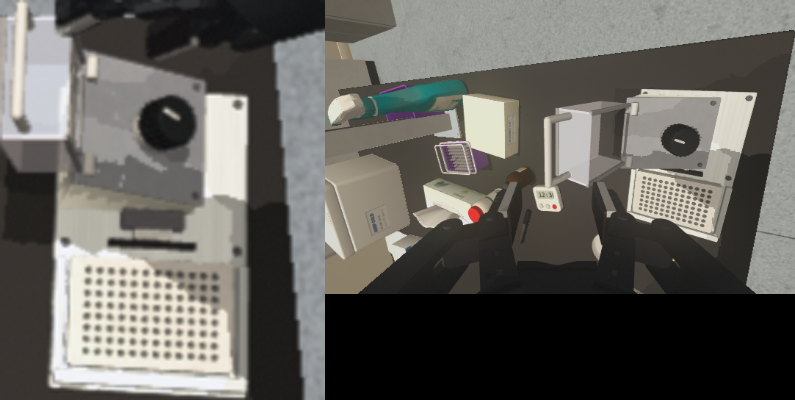

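```bash
python3 - <<'E'
from h import *
for nme in('wrist','top'):
    c=viewer.camera_info(nme); d=np.load(f'pics/{nme}2.npy'); v,x=np.mgrid[:400,:640]
    q=np.stack([(x-c['cx'])/c['fx']*d,(v-c['cy'])/c['fy']*d,d],-1)-np.array(c['t']); w=q@np.array(c['R'])
    s=Ro.from_euler('z',-S[2]).apply((w-[S[0],S[1],0]).reshape(-1,3)); e=s-O
    U,V,N=e@u,e[:,1],e@n; m=(d.ravel()>0)&(np.hypot(U,V)<.035)&(N>.033)&(N<.043)
    print(nme,m.sum(),'u',U[m].min().round(4),U[m].max().round(4),'y',V[m].min().round(4),V[m].max().round(4),'mean',U[m].mean().round(4),V[m].mean().round(4),np.median(N[m]).round(4))
    f=(d.ravel()>0)&(np.abs(U)<.045)&(np.abs(V)<.045)&(np.hypot(U,V)>.025)&(np.abs(N)<.01); A=np.c_[U[f],V[f],np.ones(f.sum())]
    print('face',f.sum(),np.linalg.lstsq(A,N[f],rcond=None)[0].round(4))
R=Rtool(30); print('grip now', rel(T(S,O+.027*n)+bot.pinch_z*R.apply([0,0,1]),R))
E
```

```text
wrist 1054 u -0.014 0.0193 y -0.0163 0.0179 mean 0.0029 0.0004 0.0341
face 5396 [ 0.0019  0.0023 -0.0029]
top 254 u -0.0158 0.0222 y -0.0194 0.0176 mean 0.003 -0.0 0.0363
face 1137 [-0.0002 -0.0026 -0.0003]
grip now (array([ 0.1 , 15.43, 14.09]), array([ 0.001, -0.002, -0.   ]))
```

Call:
play_rows --pt "0 4 1 0 0 0 0.4" --pt "0 8 2.5 0 0 -0.15 0.4" --pt "0.1 12 4.5 0 0 -0.3 0.4" --pt "0.1 15.2 7 0 0 -0.45 0.4" --pt "0.1 15.2 7 0 0 -0.6 0.4"

```text
clock: 6.25
position: [0.5112, -0.1194, 0.1494]
tool_rot: [-2.694, -0.284, 0.458]
force: [0.1, 0.3, -0.0]
grip_width: 0.0599
finger_force: 0.0
```

```bash
cat >knob.py <<'E'
from h import *
import sys
phi=float(sys.argv[1]); st(); R=Rtool(30,phi); print(rel(T(S,O+.027*n+.002*u)+bot.pinch_z*R.apply([0,0,1]),R))
E
python3 knob.py -.6
```

```text
t 6.25 q [ 0.67  0.63 -0.36  1.82 -0.37  0.91 -0.44] p [ 0.5112 -0.1194  0.1494] F [ 0.1  0.3 -0. ] M [-0.54  0.08 -0.01] w 0.0599 ff 0.0
(array([ 0.4 , -0.06,  6.66]), array([-0.004,  0.003,  0.001]))
```

Call:
play_rows --pt "0 0 0 0 0 -0.15 0.4" --pt "0 0 0 0 0 -0.3 0.4" --pt "0 0 0 0 0 -0.45 0.4" --pt "0 0 0 0 0 -0.6 0.4" --pt "0 0 0 0 0 -0.75 0.4"

```text
clock: 6.75
position: [0.5134, -0.1177, 0.1539]
tool_rot: [-3.019, -0.51, 1.246]
force: [-0.2, -0.4, -0.1]
grip_width: 0.0597
finger_force: 0.0
```

Call:
play_rows --pt "0 0 0 0 0 -0.15 0.4" --pt "0 0 0 0 0 -0.3 0.4" --pt "0 0 0 0 0 -0.45 0.4" --pt "0 0 0 0 0 -0.6 0.4" --pt "0 0 0 0 0 -0.75 0.4"

```text
clock: 7.25
position: [0.5134, -0.1177, 0.1539]
tool_rot: [2.855, -0.445, 2.093]
force: [0.2, 0.4, 0.1]
grip_width: 0.0595
finger_force: 0.0
```

Call:
play_rows --pt "0 0 0 0 0 -0.15 0.4" --pt "0 0 0 0 0 -0.3 0.4" --pt "0 0 0 0 0 -0.45 0.4" --pt "0 0 0 0 0 -0.6 0.4" --pt "0 0 0 0 0 -0.75 0.4"

```text
clock: 7.75
position: [0.5134, -0.1177, 0.154]
tool_rot: [2.636, -0.141, 2.815]
force: [-0.1, -0.0, -0.8]
grip_width: 0.0596
finger_force: 0.0
```

```bash
python3 knob.py -2.85; python3 - <<'E'
from h import *
import cv2
c=viewer.camera_info('wrist'); p,d=viewer.grab_frame('wrist'); im=p[:,:,::-1].copy()
t=np.linspace(0,2*np.pi,25)[:-1]; q=proj(c,np.array([T(S,O+.038*n+.002*u+.019*(np.cos(a)*u+np.sin(a)*Y)) for a in t]))
for a in q: cv2.circle(im,tuple(int(round(k)) for k in a),1,(0,0,255),-1)
cv2.imwrite('pics/w3.png',im)
E
```

```text
t 7.75 q [ 1.05  0.79 -0.98  1.8   0.15  0.91  1.34] p [ 0.5134 -0.1177  0.154 ] F [-0.1 -0.  -0.8] M [-0.56 -0.02  0.03] w 0.0596 ff 0.0
(array([-0.09, -0.08,  6.97]), array([-0.   , -0.   ,  0.007]))
```

View pics/w3.png

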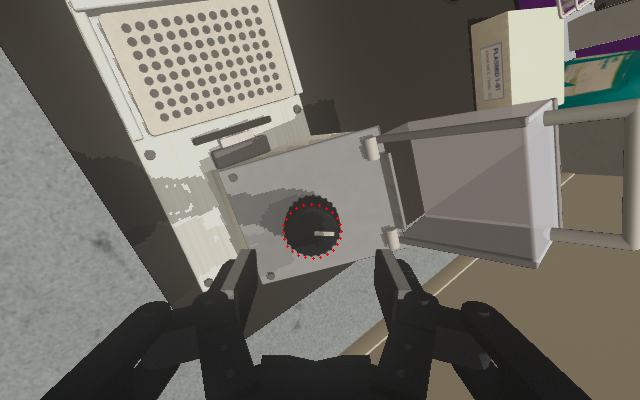

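Call:
play_rows --pt "-0.1 -0.1 2 0 0 0 0.4" --pt "-0.1 -0.1 4 0 0 0 0.4" --pt "-0.1 -0.1 6 0 0 0 0.4" --pt "-0.1 -0.1 7.2 0 0 0 0.4" --pt "-0.1 -0.1 7.2 0 0 0 0.4" --squeeze 60

```text
clock: 8.3
position: [0.5166, -0.0825, 0.0906]
tool_rot: [2.637, -0.146, 2.809]
force: [0.8, 0.2, 0.2]
grip_width: 0.06
finger_force: 0.0
```

Call:
play_rows --pt "0 0 0 0 0 0 0" --pt "0 0 0 0 0 0 -0.5" --pt "0 0 0 0 0 0 -0.5" --pt "0 0 0 0 0 0 -0.5" --pt "0 0 0 0 0 0 -0.5"

```text
clock: 8.8
position: [0.5173, -0.0854, 0.0922]
tool_rot: [2.639, -0.143, 2.806]
force: [-3.8, -6.6, 4.8]
grip_width: 0.0344
finger_force: 58.8
```

```bash
cat >>h.py <<'E'
def axm():
    s=observe(); R=Ro.from_euler('xyz',s['tool_rot']); f=R.inv().apply(s['force']); m=R.inv().apply(s['moment'])
    ph=(Rtool(30).inv()*R).as_rotvec(); print('tool F',f.round(1),'M',m.round(3),'phi',ph.round(3))
E
python3 knob.py -2.85; python3 -c "
from h import *;axm()"
```

```text
t 8.8 q [ 0.97  0.86 -0.92  1.86  0.2   0.76  1.29] p [ 0.5173 -0.0854  0.0922] F [-3.8 -6.6  4.8] M [-1.15  0.77  0.44] w 0.0344 ff 58.8
(array([ 0.12,  0.14, -0.02]), array([-0.002,  0.002, -0.001]))
tool F [ 2.1 -4.4 -7.6] M [ 1.388  0.424 -0.051] phi [-0.003 -0.003 -2.849]
```

Call:
play_rows --pt "0.05 -0.2 0 0 0 0.1 -0.5" --pt "0.05 -0.2 0 0 0 0.25 -0.5" --pt "0.05 -0.2 0 0 0 0.4 -0.5" --pt "0.05 -0.2 0 0 0 0.5 -0.5" --pt "0.05 -0.2 0 0 0 0.6 -0.5"

```text
clock: 9.3
position: [0.5174, -0.0854, 0.0922]
tool_rot: [2.793, -0.398, 2.237]
force: [0.7, 2.2, 6.5]
grip_width: 0.0342
finger_force: 59.5
```

```bash
python3 knob.py -2.25; python3 -c "
from h import *;axm()"
```

```text
t 9.3 q [ 0.88  0.8  -0.76  1.87  0.01  0.74  0.85] p [ 0.5174 -0.0854  0.0922] F [0.7 2.2 6.5] M [ 0.74 -0.53 -0.12] w 0.0342 ff 59.5
(array([ 0.19,  0.04, -0.02]), array([ 0.002,  0.003, -0.004]))
tool F [ 3.7  3.7 -4.5] M [-0.855  0.319 -0.129] phi [-5.000e-03  1.000e-03 -2.246e+00]
```

Call:
play_rows --pt "0 0 0 0 0 0.12 -0.5" --pt "0 0 0 0 0 0.24 -0.5" --pt "0 0 0 0 0 0.36 -0.5" --pt "0 0 0 0 0 0.48 -0.5" --pt "0 0 0 0 0 0.6 -0.5"

```text
clock: 9.8
position: [0.5177, -0.0854, 0.0922]
tool_rot: [3.094, -0.521, 1.578]
force: [3.6, 2.4, 5.2]
grip_width: 0.0338
finger_force: 59.4
```

```bash
python3 -c "
from h import *;st();axm()"
```

```text
t 9.8 q [ 0.78  0.75 -0.6   1.87 -0.17  0.73  0.42] p [ 0.5177 -0.0854  0.0922] F [3.6 2.4 5.2] M [ 0.58 -0.89 -0.29] w 0.0338 ff 59.4
tool F [ 4.6  3.8 -3.1] M [-0.919  0.578 -0.171] phi [-0.004  0.002 -1.646]
```

Call:
play_rows --pt "0 0 0 0 0 0.1 -0.5" --pt "0 0 0 0 0 0.2 -0.5" --pt "0 0 0 0 0 0.3 -0.5" --pt "0 0 0 0 0 0.4 -0.5" --pt "0 0 0 0 0 0.4 -0.5"

```text
clock: 10.3
position: [0.5178, -0.0854, 0.0922]
tool_rot: [-2.965, -0.494, 1.123]
force: [5.7, 1.5, 7.9]
grip_width: 0.0341
finger_force: 59.7
```

```bash
python3 -c "
from h import *;st();axm()"
```

```text
t 10.3 q [ 0.7   0.72 -0.49  1.88 -0.28  0.74  0.12] p [ 0.5178 -0.0854  0.0922] F [5.7 1.5 7.9] M [ 0.56 -0.98 -0.72] w 0.0341 ff 59.7
tool F [ 7.1  3.5 -5.9] M [-0.903  0.969  0.164] phi [-0.004  0.003 -1.247]
```

Call:
play_rows --pt "0 0 0 0 0 0.06 -0.5" --pt "0 0 0 0 0 0.12 -0.5" --pt "0 0 0 0 0 0.18 -0.5" --pt "0 0 0 0 0 0.24 -0.5" --pt "0 0 0 0 0 0.3 -0.5"

```text
clock: 10.8
position: [0.5179, -0.0855, 0.0922]
tool_rot: [-2.821, -0.42, 0.8]
force: [5.6, 1.4, 5.8]
grip_width: 0.0341
finger_force: 59.6
```

```bash
python3 -c "
from h import *;st();axm();print(observe()['joint_efforts'])
viewer.grab_frame('top');axm();viewer.grab_frame('top');axm()"
```

```text
t 10.8 q [ 0.65  0.71 -0.41  1.88 -0.36  0.75 -0.11] p [ 0.5179 -0.0855  0.0922] F [5.6 1.4 5.8] M [ 0.39 -1.27 -0.52] w 0.0341 ff 59.6
tool F [ 6.9  1.9 -4.1] M [-0.799  1.174 -0.165] phi [-0.003  0.004 -0.949]
[  3.10377784 -89.02479887  -7.28991017 -18.50243747   0.1743194
   2.26015382   1.31230205]
tool F [ 6.9  1.7 -3.7] M [-0.884  0.98  -0.134] phi [-0.003  0.004 -0.945]
tool F [ 8.   2.2 -4.7] M [-0.771  1.117  0.122] phi [-0.003  0.004 -0.949]
```

```bash
python3 - <<'E'
from h import *
import cv2
p,d=viewer.grab_frame('top'); a=p[215:290,355:460,::-1]
p,d=viewer.grab_frame('wrist'); b=p[:,:,::-1]
a=cv2.resize(a,None,fx=3.5,fy=3.5,interpolation=cv2.INTER_CUBIC); b=cv2.resize(b,(430,269))
h=max(a.shape[0],269); f=lambda i:cv2.copyMakeBorder(i,0,h-i.shape[0],0,0,0)
cv2.imwrite('pics/c4.png',cv2.hconcat([f(a),f(b)])); st()
E
```

```text
t 11.0 q [ 0.65  0.71 -0.41  1.88 -0.36  0.75 -0.1 ] p [ 0.5179 -0.0855  0.0922] F [6.6 1.8 4.6] M [ 0.35 -1.11 -0.71] w 0.0344 ff 59.7
```

View pics/c4.png

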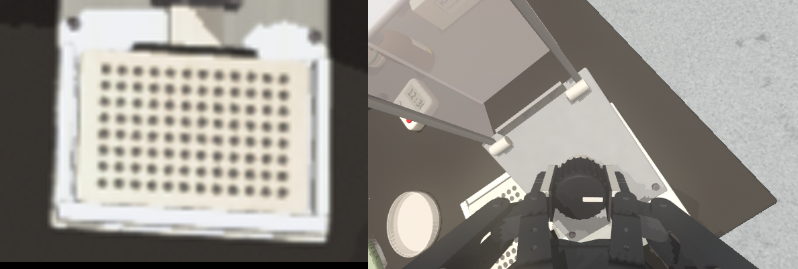

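```bash
cat >ref.py <<'E'
from h import *
import cv2,sys
p,d=viewer.grab_frame('top'); g=cv2.cvtColor(p,cv2.COLOR_RGB2GRAY)[232:273,383:440].astype(np.float32)
st();axm()
k=sys.argv[1]; np.save(f'pics/r{k}.npy',g)
if int(k):
    w=cv2.createHanningWindow(g.shape[::-1],cv2.CV_32F)
    for j in range(int(k)): print(j,np.round(cv2.phaseCorrelate(np.load(f'pics/r{j}.npy'),g,w),2))
E
python3 ref.py 0
```

```text
t 11.05 q [ 0.65  0.71 -0.41  1.88 -0.36  0.75 -0.1 ] p [ 0.5179 -0.0855  0.0922] F [5.9 1.9 5.9] M [ 0.36 -1.08 -0.78] w 0.034 ff 59.6
tool F [ 7.4  1.8 -3.9] M [-0.795  1.116  0.155] phi [-0.003  0.004 -0.951]
```

Call:
play_rows --pt "0 0 0 0 0 0.05 -0.5" --pt "0 0 0 0 0 0.1 -0.5" --pt "0 0 0 0 0 0.15 -0.5" --pt "0 0 0 0 0 0.2 -0.5" --pt "0 0 0 0 0 0.25 -0.5"

```text
clock: 11.55
position: [0.518, -0.0856, 0.0921]
tool_rot: [-2.729, -0.331, 0.55]
force: [6.6, 1.4, 5.2]
grip_width: 0.0343
finger_force: 59.6
```

```bash
python3 -c "
from h import *;axm()"; python3 ref.py 1
```

```text
tool F [ 7.7  0.9 -3.5] M [-0.708  1.243 -0.309] phi [-0.003  0.004 -0.7  ]
t 11.6 q [ 0.6   0.7  -0.34  1.88 -0.43  0.76 -0.3 ] p [ 0.518  -0.0856  0.0921] F [6.7 1.1 4.8] M [ 0.04 -1.33 -0.56] w 0.0346 ff 59.6
tool F [ 7.5  1.4 -3.4] M [-0.805  1.188 -0.172] phi [-0.003  0.004 -0.696]Traceback (most recent call last):
  File "ref.py", line 8, in <module>
    for j in range(int(k)): print(j,np.round(cv2.phaseCorrelate(np.load(f'pics/r{j}.npy'),g,w),2))
                                    ~~~~~~~~^^^^^^^^^^^^^^^^^^^^^^^^^^^^^^^^^^^^^^^^^^^^^^^^^^^^^
    return _wrapfunc(a, 'round', decimals=decimals, out=out)
    return _wrapit(obj, method, *args, **kwds)
    conv = _array_converter(obj)
ValueError: setting an array element with a sequence. The requested array has an inhomogeneous shape after 1 dimensions. The detected shape was (2,) + inhomogeneous part.
```

```bash
sed -i 's/np.round(\(cv2.phaseCorrelate(.*w)\),2)/\1/' ref.py; tail -1 ref.py; python3 -c "
import numpy as np,cv2
a,b=np.load('pics/r0.npy'),np.load('pics/r1.npy');print(cv2.phaseCorrelate(a,b,cv2.createHanningWindow(a.shape[::-1],cv2.CV_32F)),abs(a-b).mean())"
```

```text
for j in range(int(k)): print(j,cv2.phaseCorrelate(np.load(f'pics/r{j}.npy'),g,w))
((0.11577001496452155, 0.45475658403267616), 0.9515975051014511) 0.37869063
```

Call:
play_rows --pt "0 0 0 0 0 0.04 -0.5" --pt "0 0 0 0 0 0.08 -0.5" --pt "0 0 0 0 0 0.12 -0.5" --pt "0 0 0 0 0 0.16 -0.5" --pt "0 0 0 0 0 0.2 -0.5"

```text
clock: 12.1
position: [0.518, -0.0856, 0.0921]
tool_rot: [-2.676, -0.245, 0.362]
force: [7.0, 1.3, 4.0]
grip_width: 0.0342
finger_force: 59.6
```

```bash
python3 -c "
from h import *;axm()"; python3 ref.py 2
```

```text
tool F [ 7.7  0.2 -2.5] M [-0.608  1.305 -0.298] phi [-0.002  0.004 -0.5  ]
t 12.15 q [ 0.56  0.69 -0.29  1.88 -0.47  0.77 -0.46] p [ 0.518  -0.0857  0.0921] F [6.4 1.  4.4] M [-0.09 -1.36 -0.49] w 0.0342 ff 59.6
tool F [ 7.2 -0.1 -3.1] M [-0.666  1.26  -0.258] phi [-0.002  0.004 -0.498]
0 ((0.14591974587301237, 0.40397113333619217), 0.9127214731993498)
1 ((0.07308229200897642, 0.46727862908329243), 0.9728020507318003)
```

Call:
play_rows --pt "0 0 0 0 0 0.05 -0.5" --pt "0 0 0 0 0 0.1 -0.5" --pt "0 0 0 0 0 0.15 -0.5" --pt "0 0 0 0 0 0.2 -0.5" --pt "0 0 0 0 0 0.25 -0.5"

```text
clock: 12.65
position: [0.518, -0.0857, 0.0921]
tool_rot: [-2.634, -0.128, 0.136]
force: [5.9, 0.4, 2.7]
grip_width: 0.0341
finger_force: 59.6
```

```bash
python3 -c "
from h import *;axm()"; python3 ref.py 3
```

```text
tool F [ 6.2 -0.6 -1.9] M [-0.421  1.478 -0.289] phi [-0.002  0.005 -0.25 ]
t 12.7 q [ 0.51  0.69 -0.22  1.89 -0.53  0.79 -0.66] p [ 0.5181 -0.0858  0.0921] F [7.1 0.1 3.5] M [-0.23 -1.37 -0.54] w 0.0342 ff 59.6
tool F [ 7.5 -0.5 -2.7] M [-0.479  1.396 -0.225] phi [-0.002  0.005 -0.246]
0 ((0.10882535273072946, 0.3989739626875135), 0.9070912582785995)
1 ((0.04526948728677738, 0.46616539914779764), 0.9705608046496356)
2 ((0.00809277999697855, 0.49639096763284485), 1.0054014558703812)
```

Call:
play_rows --pt "0 0 0 0 0 0.05 -0.5" --pt "0 0 0 0 0 0.1 -0.5" --pt "0 0 0 0 0 0.15 -0.5" --pt "0 0 0 0 0 0.2 -0.5" --pt "0 0 0 0 0 0.25 -0.5"

```text
clock: 13.2
position: [0.5181, -0.0858, 0.092]
tool_rot: [-2.619, -0.004, -0.081]
force: [7.4, -0.7, 1.7]
grip_width: 0.0339
finger_force: 59.6
```

```bash
python3 -c "
from h import *;axm()"; python3 ref.py 4
```

```text
tool F [ 7.4 -0.8 -1.5] M [-0.258  1.549 -0.323] phi [-0.001  0.005  0.   ]
t 13.25 q [ 0.46  0.68 -0.16  1.89 -0.58  0.8  -0.86] p [ 0.5181 -0.0858  0.092 ] F [ 8.3 -1.4  2.7] M [-0.4  -1.35 -0.6 ] w 0.0345 ff 59.6
tool F [ 8.4 -0.8 -2.6] M [-0.29   1.489 -0.17 ] phi [-0.001  0.005  0.004]
0 ((0.12340523062040631, 0.41347884526180323), 0.9103068786197238)
1 ((0.05700909548555444, 0.48380078629585554), 0.9699452718098959)
2 ((0.0130204929303126, 0.5175153524678073), 1.0023528510552866)
3 ((0.006919505681313609, 0.5282978405698664), 1.0002632699189362)
```

Call:
play_rows --pt "0 0 0 0 0 0.06 -0.5" --pt "0 0 0 0 0 0.12 -0.5" --pt "0 0 0 0 0 0.17 -0.5" --pt "0 0 0 0 0 0.17 -0.5" --pt "0 0 0 0 0 0.17 -0.5"

```text
clock: 13.75
position: [0.518, -0.0859, 0.092]
tool_rot: [-2.625, 0.08, -0.228]
force: [6.8, -0.9, 2.4]
grip_width: 0.034
finger_force: 59.7
```

Call:
play_rows --pt "0 0 0 0 0 0 0.4" --pt "0 0 0 0 0 0 0.4" --pt "0 0 0 0 0 0 0.4" --pt "0 0 0 0 0 0 0.4" --pt "0 0 0 0 0 0 0.4"

```text
clock: 14.25
position: [0.5161, -0.0853, 0.0908]
tool_rot: [-2.625, 0.084, -0.227]
force: [-1.2, -0.6, 0.3]
grip_width: 0.0602
finger_force: 0.0
```

Call:
play_rows --pt "0 0 -2 0 0 0 0.4" --pt "0 0 -5 0 0 0 0.4" --pt "0 0 -9 0 0 0 0.4" --pt "0 0 -13 0 0 0 0.4" --pt "0 0 -13 0 0 0 0.4"

```text
clock: 14.75
position: [0.5121, -0.1534, 0.2071]
tool_rot: [-2.628, 0.078, -0.23]
force: [-0.1, 0.7, -1.1]
grip_width: 0.0601
finger_force: 0.0
```

```bash
python3 ref.py 5; python3 - <<'E'
from h import *
import cv2
p,d=viewer.grab_frame('top'); a=p[130:300,220:470,::-1]
p,d=viewer.grab_frame('wrist'); b=p[:,:,::-1]
a=cv2.resize(a,(400,272),interpolation=cv2.INTER_CUBIC); b=cv2.resize(b,(400,250))
cv2.imwrite('pics/c6.png',cv2.hconcat([a,cv2.copyMakeBorder(b,0,22,0,0,0)])); st()
E
```

```text
t 14.8 q [ 0.49  0.54 -0.04  1.76 -0.53  1.1  -1.06] p [ 0.5116 -0.1516  0.2051] F [-0.6  0.5 -0.8] M [-0.53  0.04 -0.02] w 0.0599 ff 0.0
tool F [-0.7  0.1  0.9] M [-0.525  0.104  0.014] phi [-0.003  0.005  0.17 ]
0 ((0.16583174262781952, 0.44468699948202683), 0.8927124048162389)
1 ((0.07527341418028044, 0.49480333752227423), 0.9682618415797198)
2 ((0.0014416285079832392, 0.5476908882428155), 0.9746068955350805)
3 ((-0.011740602614533913, 0.5345233594596692), 0.9633038609999197)
4 ((-0.01937086426464063, 0.498276879763381), 0.9562809716330635)
t 14.9 q [ 0.49  0.55 -0.04  1.77 -0.53  1.1  -1.06] p [ 0.5107 -0.1495  0.203 ] F [1.  0.6 0.4] M [-0.55  0.04  0.01] w 0.0598 ff 0.0
```

View pics/c6.png

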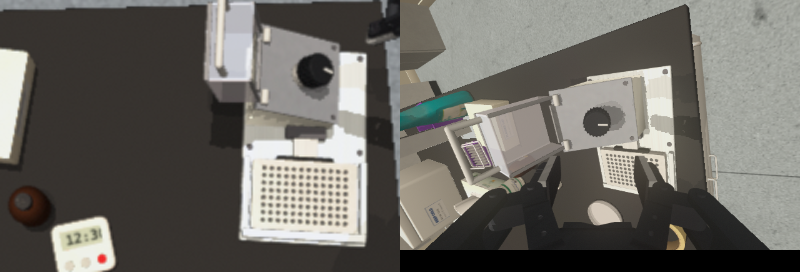

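```bash
python3 -c "
from workcell import bot;print(bot.job_done())"
```

```text
the job is handed in; nothing more can be done
None
```

Handed in at 14.9 s: the guard stands open, the plate is clamped against the far stop, the ratchet slipped an estimated 0.7–0.9 rad (judged from torque, aiming for 0.785), and the bottle and timer were not touched.

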